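# Press the filter slide home under its leaf spring

### The arm

A 6-joint arm with a two-finger parallel gripper is mounted at the origin on the work surface. World frame = base frame: x ahead of the robot, y to its left, z up, the work surface at z = 0. Lengths are in mm, angles in rad, forces in N, time in s.
With the tool pointing down it reaches from about 425 to 950 mm from the base axis. Payload 14.7 kg.
Tool frame: the origin (TCP) lies on the centre line of the jaws, within the pads' length; the fingertips stand 22 mm ahead of it and the grasp point (between the pads) lies 3 mm ahead of it (robot.nose_length is the distance from the TCP to the fingertips, in mm); x points along the fingers, y is the direction in which the jaws open and shut, and the axes are right-handed (so a half turn about x gives the same grasp; the last joint's range is limited). The gripper opens to 85 mm and grips with 20 to 120 N. Pads are 22 mm wide; open, the fingers measure 114 mm over their backs; the gripper's body (76 mm by 85 mm) begins 54 mm behind the grasp point. The pads swing forward as they close: fully open they stand 13 mm farther back than shut.
Start: joints at [1.296, 0.48, 1.596, -0, 1.065, -0.047], TCP at [146.768, 633.207, 253.297] pointing down, gripper open.
Joint ranges: [-2.75, 2.75], [-0.82, 2.05], [0.23, 2.67], [-1.56, 4.7], [0.09, 2.69], [-2.92, 2.92]. Speed limits (rad/s): [1.89, 1.89, 2.39, 3.01, 3.01, 3.01].

### API

Orientations are given as a 3x3 rotation matrix whose columns are the frame's x, y, z axes.
In Python, from cell import robot, grab_frame, nets gives the robot as it stands.
- The arm moves only by the shell command python3 -m creep 'ROWS' [FORCE]. ROWS is JSON, a list of rows, each a list of 7 numbers: the shift along the tool's x, y, z in mm, then the turn, a rotation vector about the tool's x, y, z in rad, then the finger opening in mm, from 0 to 85.4. In form: [[dx, dy, dz, rx, ry, rz, jaw], ...]. A call has 1 to 5 rows; each row is the pose to reach, as a shift and turn from the pose measured when the call began, along the tool's axes at that moment; what a row does not reach only later rows make up. A row lasts 1/10 s, in which the tool goes at most 50 mm and 8.59 degrees, less where a joint would pass 70% of its speed; a pose out of reach is approached as far as the arm can. A call with a gripper value outside its range is refused whole. The fingers move at their own pace and stop on an object; FORCE is the grip in N (left out, the last holds). Time passes only in rows, so rows that repeat a pose let the fingers close. It gives the time, the measured TCP pose, the force and the opening at its end, in the units of the state.
- robot.get_state(): the state, without advancing time (a new reading comes with each control period).
- grab_frame(name): name is "side" or "top"; returns a dict with "image" (420x560x3 uint8, red, green, blue), "fx", "fy", "cx", "cy" (pixels), "world_to_cam" (4x4, takes a point from world to camera coordinates). Camera axes: x right, y down, z forward; pixel columns grow to the right and rows downward; lengths in mm; the calibration is good to about 2 mm. A picture is of the moment at which its call begins. There is no depth.
- robot.finish_job(): hands the job in, once; it reports no verdict.
Trained networks look in a picture, given as the dict that the camera call returned (one of the last four; its "shot" number tells which), for a name from the list of things; names that differ only in an ending like _2 or _b are one class to them, and where a whole thing is asked for, a point or a joint stands for the part that bears it (a point fixed in the world has none). Each returns a list of dicts, best first, with "p" (0 to 1); they miss things now and then, are a little off and sometimes report something else, mostly with a low value. They report only what shows in the picture. A call takes as long as a camera call. They do not tell look-alikes from the thing itself.
- nets.spot_in(label, picture): "point" ([column, row] as shares, 0 to 1, of the picture: columns of its width, rows of its height, amid what is visible of it).
- nets.trace(label, picture): "region" (420x560 bool, what is visible of it) and "point" ([column, row] as shares, 0 to 1, of the picture: columns of its width, rows of its height, amid what is visible of it).
The state is a dict: "clock": time; "qpos": joint angles; "dq": joint speeds; "joint_efforts": joint torques, N m; "tcp_pos": TCP position; "eef_rot": TCP orientation; "contact_force": force on the tool from outside, world axes, zero at the start; "wrist_torque": the same for the moment, N m; "width": finger opening in mm.
Only numpy, scipy, OpenCV 4.12 (cv2) and the standard library are available. Lean on these libraries where they do the work, as an engineer would, in place of code of your own. Each camera call takes 0.05 s, during which the arm holds its last target.

### The job

Push the white filter slide with its amber window fully home against the end stop of the lamp's filter gate. It stands too high to pass, so put closed fingertips on its black thumb rest, press it down hard on its sprung bed and keep it pressed while you slide it forward under the copper leaf spring; then let go and move clear, leaving it held down by the leaf. Only press and push it, never pick it up or tip it, and leave the jar, the vial and the flask where they stand.

Things in the scene. Friction and masses are not known exactly. Their poses are not given: they have to be found in the camera images.
- gate: Filter gate fixed to the bench, grey base 300 x 100 x 8 mm (x -155 to 145). Origin at bench height; +x is the push direction, z up. Aluminium side rails guide the slide: inner faces y = +-34 mm, outer +-42, tops 27 mm above the bench. Stop wall across the channel at x = 100 mm, 30 mm tall; steel hinge cheeks at x = 102 to 124 mm rise to 43 mm. Position and yaw vary.
- slide: Loose white filter slide, 130 (x) x 64 (y) mm, 100 to 210 g, flat on the bed; origin at the centre of its underside, x = push direction. Front 85 mm is 12 mm thick with an amber window and a nose rounded to 3 mm at the top; rear 45 mm is a 6 mm thick thumb rest, black pad. The 6 mm upright step between them (x = -20 mm) faces back, to push on. At rest its underside is 22, its top 34 mm above the bench.
- thumb_rest (a point): Centre of the upper face of the slide's thumb rest (45 mm along x, 64 mm wide), 22.5 mm behind the step; 28 mm above the bench at rest.
- nose (a point): Middle of the lower front edge of the slide, 65 mm ahead of its origin. Fully home it is at the stop.
- stop (a point): Point on the face of the stop wall that the nose must reach, on the channel's centre line: gate x = 100 mm, 22 mm above the bench.
- lip (a point): Lower edge of the leaf's upturned front lip when the leaf is at rest: gate x = 44 mm, 30 mm above the bench, centre line (the mark stays with the gate). The slide's 34 mm high nose starts 23 to 64 mm short of it and is blocked by it unless pressed down more than 4 mm; 6 to 8 mm is safe.
- bed (a joint): Sprung bed, a dark steel plate under the slide in the channel (gate x = -152 to 98 mm, top 22 mm above the bench at 0) with a pale light disc. Value: how far it is pressed down, m, 0 to 0.008 (hard stop). It springs up by itself; with the slide on it about 5 N starts it moving and about 11 N bottoms it.
- leaf (a joint): Copper leaf spring 44 mm wide, hinged at gate x = 114 mm, 36 mm up, reaching back towards the slide. Value: lift, rad, 0 (rest) to 0.6, sprung down. Its lip tops out at 40 mm; 28 mm behind the lip it dips to 25.5 mm above the bench, so it rides on the slide's top with 2 to 8 N and drags a few newtons. With the slide home its step is 29 mm short of the lip.
- jar: Amber glass jar with black cap, 56 mm diameter, 85 mm tall, bystander. Origin at the centre of its underside.
- vial: Clear glass vial with blue cap, 42 mm diameter, 75 mm tall, bystander. Origin at the centre of its underside.
- flask: Stoppered green glass conical flask, 68 mm diameter, 96 mm tall, bystander. Origin at the centre of its underside.
Not all that is in view belongs to the job. Of the things like the slide, leave any that is purple; of the rest the larger one is meant.

How it is judged:
By the outcome, as a careful person would: the job done as asked, in the order asked, and still so for the second after the job is handed in, with the robot touching nothing.
It also fails if it takes over 32 s, if anything falls off the work surface, if the arm or the gripper's body presses on something with over 40 N, if the wrist force passes 120 N, or if a joint passes its speed limit or range.

## Working session

There is one attempt and no reset: what is moved stays moved. The work goes in short steps, Python scripts to look and compute and a shell command to move; the robot and the scene stay as the last step left them, time stands still between calls to the robot, and variables do not carry over. Pictures are saved under pics/ and viewed, and the job is handed in when it is done.

```bash
ls; mkdir -p pics; python3 - <<'E'
from cell import robot, grab_frame, nets
import cv2
s=robot.get_state(); print(s)
for n in("side","top"):
    f=grab_frame(n); cv2.imwrite(f"pics/{n}0.png",f["image"][:,:,::-1])
    print(n,f["fx"],f["fy"],f["cx"],f["cy"],f["world_to_cam"])
    for l in("slide","thumb_rest","nose","stop","lip"):
        print(l,[(round(d["p"],2),(round(d["point"][0]*560),round(d["point"][1]*420))) for d in nets.spot_in(l,f)])
E
```

```text
pics
{'clock': 0.0, 'qpos': array([ 1.29642938e+00,  4.80835170e-01,  1.59687087e+00,  4.54111555e-05,
        1.06510739e+00, -4.66193231e-02]), 'dq': array([ 0.00070751, -0.00120179, -0.00068344, -0.00106243,  0.00028893,
        0.00048046]), 'joint_efforts': array([ 4.72329761e-03, -9.50653338e+01, -4.30189633e+01,  3.73691628e-04,
        1.20380631e-02,  7.42085007e-06]), 'tcp_pos': array([146.63264238, 632.84686414, 252.67133619]), 'eef_rot': array([[-3.68995743e-04,  2.25805113e-01,  9.74172426e-01],
       [-1.16435151e-03,  9.74171735e-01, -2.25805394e-01],
       [-9.99999254e-01, -1.21760036e-03, -9.65486992e-05]]), 'contact_force': array([ 0.2275729 , -0.33161633,  0.33254058]), 'wrist_torque': array([0.0197567 , 0.00954111, 0.00751736]), 'width': 85.38361578532185}
side 523.7435443781922 523.7435443781922 266.67112739335533 213.6144907910615 [[ 8.15388807e-01 -5.78875801e-01 -6.62577815e-03 -3.96145783e+02]
 [-4.48106978e-01 -6.23862437e-01 -6.40309141e-01  3.18165822e+02]
 [ 3.66525892e-01  5.25069964e-01 -7.68088734e-01  8.67968896e+02]
 [ 0.00000000e+00  0.00000000e+
[... 191 characters left out ...]
37, 234)), (0.79, (278, 277)), (0.6, (248, 211))]
stop [(0.9, (276, 201))]
lip [(0.86, (278, 199))]
top 522.9606621525102 522.9606621525102 285.99193309255395 207.85329525411026 [[ 2.27952068e-02 -9.99700397e-01 -8.91599611e-03  7.02144961e+01]
 [-9.95842820e-01 -2.19187307e-02 -8.84118008e-02  5.11032253e+02]
 [ 8.81898851e-02  1.08942960e-02 -9.96044105e-01  1.07150924e+03]
 [ 0.00000000e+00  0.00000000e+00  0.00000000e+00  1.00000000e+00]]
slide [(0.92, (225, 304)), (0.83, (271, 206)), (0.75, (347, 222))]
thumb_rest [(0.97, (271, 205)), (0.7, (222, 300))]
nose [(0.97, (346, 221)), (0.7, (223, 303)), (0.46, (268, 205))]
stop [(0.84, (264, 161))]
lip [(0.69, (262, 159)), (0.52, (327, 146))]
```

View pics/side0.png

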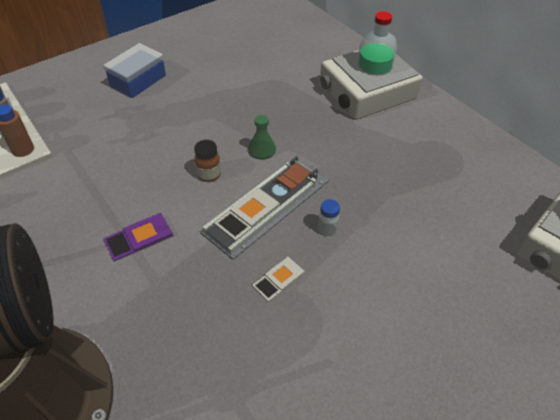

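View pics/top0.png

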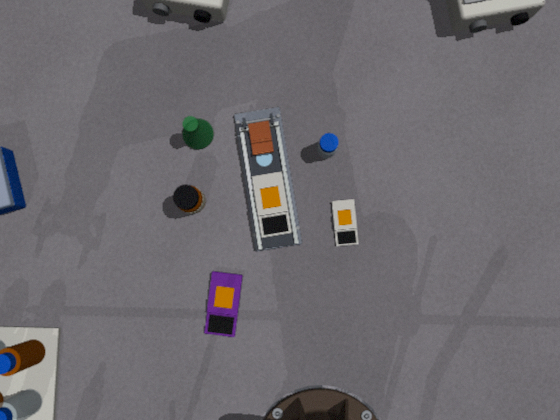

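```bash
cat > h.py <<'E'
import numpy as np
def ray(f,u,v,z):
    T=np.array(f["world_to_cam"]);R=T[:3,:3];c=-R.T@T[:3,3]
    d=R.T@np.array([(u-f["cx"])/f["fx"],(v-f["cy"])/f["fy"],1.0])
    return c+d*(z-c[2])/d[2]
def proj(f,p):
    q=np.array(f["world_to_cam"])@np.append(p,1.0)
    return np.array([f["fx"]*q[0]/q[2]+f["cx"],f["fy"]*q[1]/q[2]+f["cy"]])
E
python3 - <<'E'
from cell import grab_frame
import cv2,pickle
for n,(x0,y0,w,h) in {"top":(215,100,100,155),"side":(190,145,150,112)}.items():
    f=grab_frame(n); pickle.dump(f,open(n+".pkl","wb"))
    k=600//h if n=="top" else 5
    c=f["image"][y0:y0+h,x0:x0+w,::-1]
    k=3.8 if n=="top" else 5.3
    cv2.imwrite(f"pics/{n}1.png",cv2.resize(c,None,fx=k,fy=k,interpolation=cv2.INTER_CUBIC))
E
```

```text
(no output)
```

View pics/top1.png

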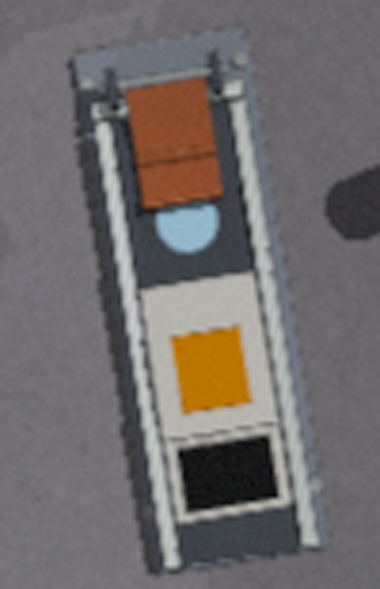

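View pics/side1.png

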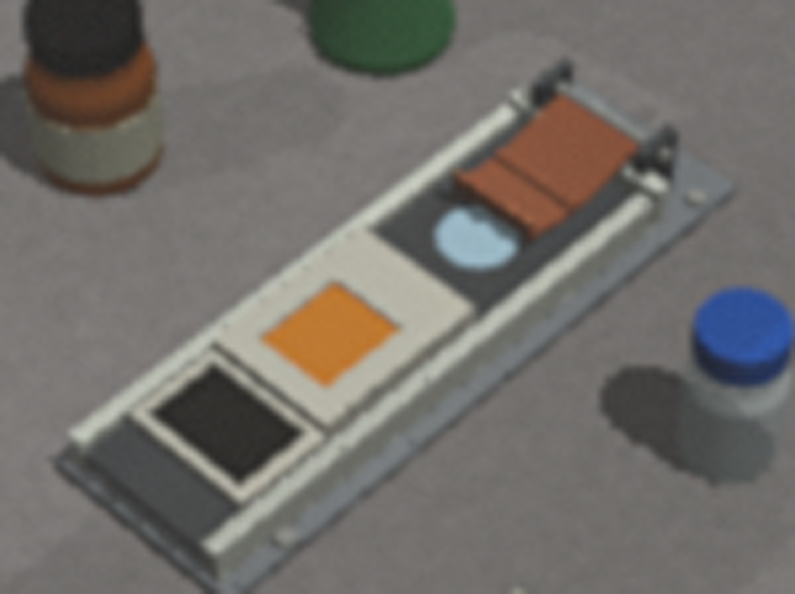

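```bash
cat > fit.py <<'E'
import pickle,numpy as np
from h import *
from scipy.optimize import least_squares
F={n:pickle.load(open(n+".pkl","rb")) for n in("top","side")}
O={"top":(215,100,3.8),"side":(190,145,5.3)}
# view, crop px, gate xyz (x relative; S => slide frame)
P=[("top",(75,62),(145,50,8),0),("top",(247,32),(145,-50,8),0),("top",(322,547),(-155,-50,8),0),("top",(152,573),(-155,50,8),0),
("top",(145,209),(44,22,39),0),("top",(222,196),(44,-22,39),0),
("top",(138,288),(62,32,31),1),("top",(251,272),(62,-32,31),1),("top",(163,441),(-20,32,34),1),("top",(275,425),(-20,-32,34),1),("top",(177,520),(-65,32,28),1),("top",(290,503),(-65,-32,28),1),
("side",(735,186),(145,-50,8),0),("side",(240,594),(-155,-50,8),0),("side",(57,460),(-155,50,8),0),
("side",(457,180),(44,22,39),0),("side",(530,237),(44,-22,39),0),
("side",(370,230),(62,32,31),1),("side",(475,308),(62,-32,31),1),("side",(217,345),(-20,32,34),1),("side",(335,424),(-20,-32,34),1),("side",(133,412),(-65,32,28),1),("side",(243,500),(-65,-32,28),1)]
def res(p,full=False):
    x,y,a,s=p[:4];r=[]
    for v,(u,w),g,k in P:
        gx=g[0]+(s if k else 0)
        X=np.array([x+gx*np.cos(a)-g[1]*np.sin(a),y+gx*np.sin(a)+g[1]*np.cos(a),g[2]])
        q=proj(F[v],X); o=O[v]
        r+=[q[0]-o[0]-u/o[2],q[1]-o[1]-w/o[2]]
    return np.array(r)
r=least_squares(res,[550,30,.1,-50],loss="soft_l1")
print(r.x); print(res(r.x).reshape(-1,2).round(1))
for v in("top","side"):
    P0=P; P=[p for p in P0 if p[0]==v]; print(v,least_squares(res,r.x,loss="soft_l1").x); P=P0
E
python3 fit.py
```

```text
[ 5.77937089e+02  1.22687664e+02  1.81372923e-01 -6.14047055e+01]
[[-0.5 -2.4]
 [ 0.  -1.7]
 [ 2.6  0.3]
 [ 0.5  0.9]
 [ 0.  -0.2]
 [ 0.6 -0.1]
 [ 0.6  0.7]
 [ 1.1  0.1]
 [-0.1 -1. ]
 [ 1.  -1.7]
 [-0.3 -0.2]
 [ 0.5 -0.6]
 [ 0.5 -0.2]
 [-2.8  1.6]
 [-1.3 -0.6]
 [-1.  -1.2]
 [ 0.1 -1.7]
 [-1.7  0. ]
 [-0.1  0.8]
 [-0.5 -1.8]
 [-1.3 -0.1]
 [-0.4 -0.6]
 [ 0.2  0. ]]
top [ 5.77299867e+02  1.23505277e+02  1.76820320e-01 -6.16395527e+01]
side [ 5.78866986e+02  1.21593764e+02  1.88568825e-01 -6.17293183e+01]
```

```bash
cat >> fit.py <<'E'
print('nobase')
P=[p for p in P if p[2][2]!=8]
r=least_squares(res,r.x); print(r.x,np.abs(res(r.x)).max())
x,y,a,s=r.x
c=np.array([np.cos(a),np.sin(a)])
print("thumb",np.array([x,y])+c*(s-42.5),"lip",np.array([x,y])+c*44, "nose gap",44-(s+65))
# rails overlay
import cv2
for v in("top","side"):
    im=F[v]["image"][:,:,::-1].copy(); o=O[v]
    cr=im[o[1]:o[1]+155 if v=="top" else o[1]+112,o[0]:o[0]+(100 if v=="top" else 150)]
    cr=cv2.resize(cr,None,fx=o[2],fy=o[2],interpolation=cv2.INTER_CUBIC)
    def q(g):
        p=proj(F[v],np.array([x+g[0]*np.cos(a)-g[1]*np.sin(a),y+g[0]*np.sin(a)+g[1]*np.cos(a),g[2]]))
        return tuple(int(t) for t in ((p-np.array(o[:2])+.5)*o[2]))
    for L in ([(-150,34,27),(100,34,27)],[(-150,-34,27),(100,-34,27)],[(s-20,32,34),(s-20,-32,34)],[(s-65,32,28),(s-65,-32,28)],[(s+63,32,32),(s+63,-32,32)],[(145,50,8),(145,-50,8)],[(-155,50,8),(-155,-50,8)]):
        cv2.line(cr,q(L[0]),q(L[1]),(255,0,255),1)
    cv2.imwrite(f"pics/{v}2.png",cr)
E
python3 fit.py|tail -3
```

```text
nobase
[ 5.77276582e+02  1.22187202e+02  1.78863416e-01 -6.07561650e+01] 1.7561079756308118
thumb [475.6677104  103.81676982] lip [620.57462996 130.01529631] nose gap 39.75616499303887
```

View pics/top2.png

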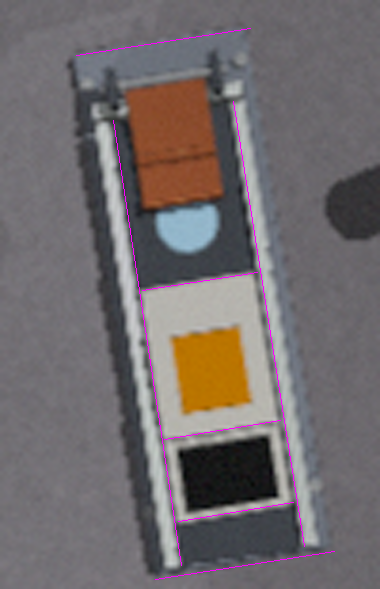

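View pics/side2.png

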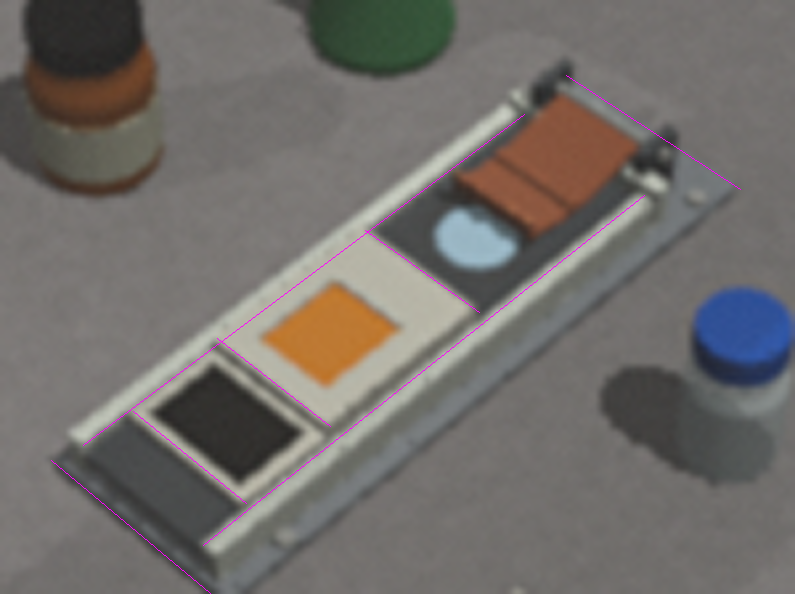

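```bash
python3 -c "
from cell import robot;print(robot.nose_length)"; python3 -m creep '[[60,-438,447,-0.407,0,0,0],[60,-438,447,-0.407,0,0,0],[60,-438,447,-0.407,0,0,0],[60,-438,447,-0.407,0,0,0],[60,-438,447,-0.407,0,0,0]]' 40; python3 -c "
from cell import robot;s=robot.get_state();print(s['tcp_pos'],s['eef_rot'].round(3),s['clock'])"
```

```text
22.0
clock: 1.2
tcp_pos: [280.5, 423.0, 229.6]
eef_rot: [[0.0, -0.179, 0.984], [0.0, 0.984, 0.179], [-1.0, 0.0, 0.0]]
contact_force: [0.1, -0.1, -0.5]
width: 12.4
[280.53203085 422.97123654 229.58467175] [[ 0.    -0.179  0.984]
 [ 0.     0.984  0.179]
 [-1.     0.     0.   ]] 1.2
```

```bash
python3 -m creep '[[60,-349,142,0,0,0,0],[60,-349,142,0,0,0,0],[60,-349,142,0,0,0,0],[60,-349,142,0,0,0,0],[60,-349,142,0,0,0,0]]';python3 -m creep '[[60,-101,41,0,0,0,0],[60,-101,41,0,0,0,0],[60,-101,41,0,0,0,0],[60,-101,41,0,0,0,0]]'
```

```text
clock: 1.7
tcp_pos: [413.1, 214.4, 190.4]
eef_rot: [[0.001, -0.179, 0.984], [0.001, 0.984, 0.179], [-1.0, 0.001, 0.001]]
contact_force: [1.9, 0.4, -0.1]
width: 0.4
clock: 2.1
tcp_pos: [472.5, 120.0, 128.9]
eef_rot: [[-0.0, -0.176, 0.984], [0.0, 0.984, 0.176], [-1.0, 0.0, -0.0]]
contact_force: [-0.4, 0.2, 0.5]
width: -0.0
```

```bash
python3 -m creep '[[30,-16.5,7.5,0,0,0,0],[60,-16.5,7.5,0,0,0,0],[67,-16.5,7.5,0,0,0,0],[67,-16.5,7.5,0,0,0,0]]'; python3 - <<'E'
from cell import grab_frame
import cv2
a=grab_frame("side")["image"][145:257,160:340,::-1]
cv2.imwrite("pics/s3.png",cv2.resize(a,None,fx=4.4,fy=4.4,interpolation=cv2.INTER_CUBIC))
a=grab_frame("top")["image"][100:255,190:340,::-1]
cv2.imwrite("pics/t3.png",cv2.resize(a,None,fx=3.8,fy=3.8,interpolation=cv2.INTER_CUBIC))
E
```

```text
clock: 2.5
tcp_pos: [481.9, 105.4, 61.6]
eef_rot: [[-0.002, -0.176, 0.984], [0.0, 0.984, 0.176], [-1.0, 0.0, -0.002]]
contact_force: [-0.3, 0.8, 0.9]
width: -0.1
```

View pics/s3.png

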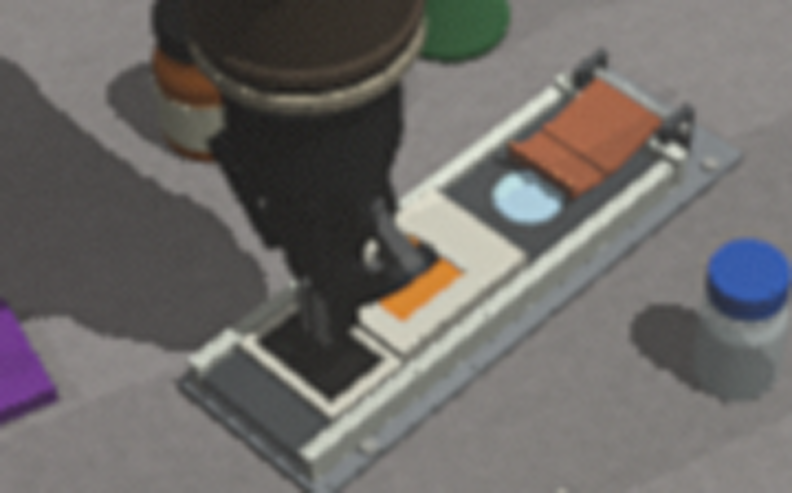

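View pics/t3.png

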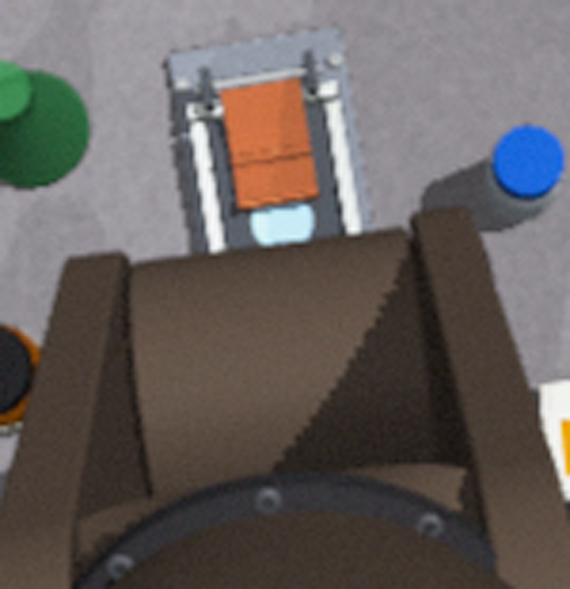

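```bash
python3 -m creep '[[7,0,0,0,0,0,0],[10,0,0,0,0,0,0],[13,0,0,0,0,0,0],[13,0,0,0,0,0,0]]'
```

```text
clock: 3.0
tcp_pos: [483.2, 105.8, 49.9]
eef_rot: [[0.001, -0.177, 0.984], [0.001, 0.984, 0.177], [-1.0, 0.0, 0.001]]
contact_force: [0.7, 2.5, 5.0]
width: -0.3
```

```bash
python3 -m creep '[[3,0,0,0,0,0,0],[6,0,0,0,0,0,0],[9,0,0,0,0,0,0],[10,0,0,0,0,0,0],[10,0,0,0,0,0,0]]'
```

```text
clock: 3.5
tcp_pos: [483.2, 105.8, 41.4]
eef_rot: [[0.001, -0.177, 0.984], [0.001, 0.984, 0.177], [-1.0, 0.0, 0.002]]
contact_force: [-9.4, -0.6, 41.7]
width: -0.1
```

```bash
python3 -m creep '[[0.8,0,0,0,0,0,0],[0.8,0,3,0,0,0,0],[0.8,0,6,0,0,0,0],[0.8,0,9,0,0,0,0],[0.8,0,12,0,0,0,0]]'
```

```text
clock: 4.0
tcp_pos: [493.0, 107.6, 41.6]
eef_rot: [[-0.002, -0.177, 0.984], [0.0, 0.984, 0.177], [-1.0, 0.0, -0.002]]
contact_force: [-15.8, -2.6, 38.4]
width: 0.0
```

```bash
cat > look.py <<'E'
import sys,cv2
from cell import grab_frame
a=grab_frame("side")["image"][145:257,160:340,::-1]
cv2.imwrite(f"pics/{sys.argv[1]}.png",cv2.resize(a,None,fx=4.4,fy=4.4,interpolation=cv2.INTER_CUBIC))
E
python3 look.py s4
```

```text
(no output)
```

View pics/s4.png

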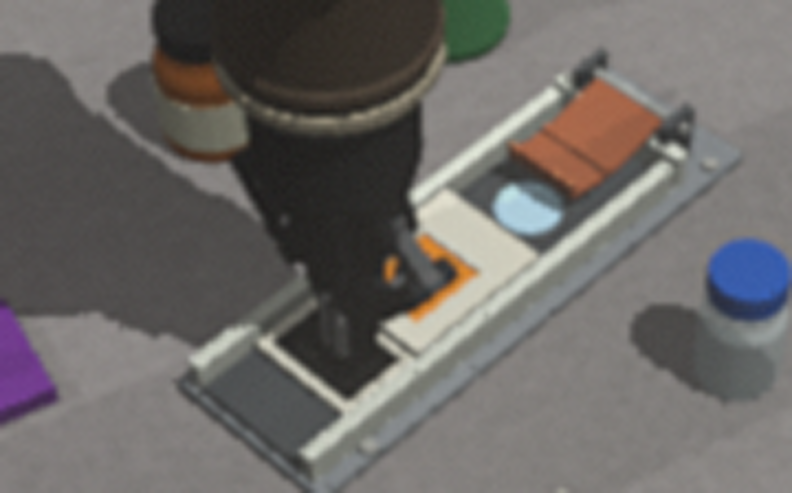

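```bash
python3 -m creep '[[0.3,0,5,0,0,0,0],[0.3,0,10,0,0,0,0],[0.3,0,15,0,0,0,0],[0.3,0,19,0,0,0,0],[0.3,0,22,0,0,0,0]]'
```

```text
clock: 4.55
tcp_pos: [514.4, 111.4, 41.9]
eef_rot: [[-0.003, -0.177, 0.984], [-0.0, 0.984, 0.177], [-1.0, 0.0, -0.003]]
contact_force: [-8.9, -1.4, 21.1]
width: -0.4
```

```bash
python3 look.py s5
```

```text
(no output)
```

View pics/s5.png

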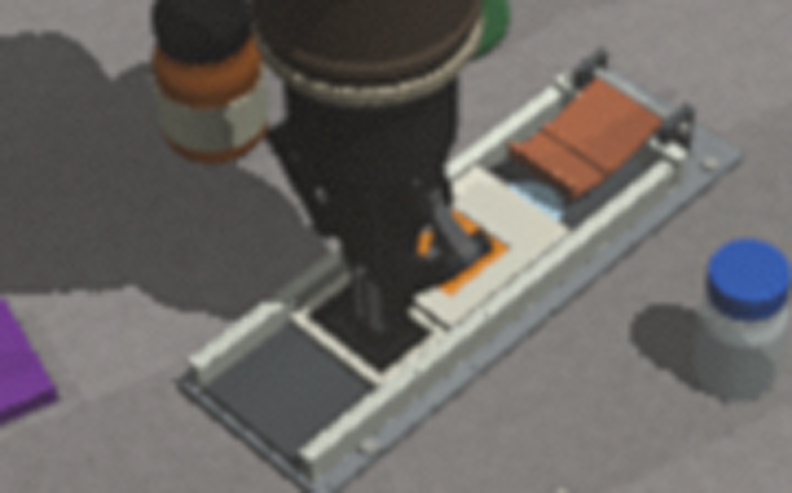

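```bash
python3 -m creep '[[1.0,0,4,0,0,0,0],[1.0,0,8,0,0,0,0],[1.0,0,12,0,0,0,0],[1.0,0,16,0,0,0,0],[1.0,0,20,0,0,0,0]]'; python3 look.py s6
```

```text
clock: 5.1
tcp_pos: [533.2, 114.8, 41.8]
eef_rot: [[-0.005, -0.177, 0.984], [-0.0, 0.984, 0.177], [-1.0, 0.0, -0.005]]
contact_force: [-11.5, -1.9, 32.7]
width: -0.1
```

View pics/s6.png

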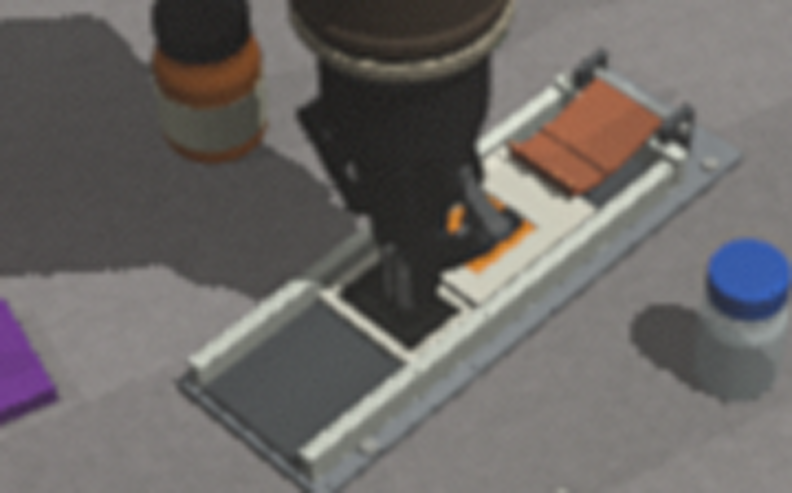

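```bash
python3 -m creep '[[0.8,0,4,0,0,0,0],[0.8,0,8,0,0,0,0],[0.8,0,12,0,0,0,0],[0.8,0,16,0,0,0,0],[0.8,0,20,0,0,0,0]]'; python3 look.py s7
```

```text
clock: 5.65
tcp_pos: [552.7, 118.3, 41.9]
eef_rot: [[-0.006, -0.177, 0.984], [-0.001, 0.984, 0.177], [-1.0, 0.0, -0.006]]
contact_force: [-11.0, -0.9, 27.3]
width: 0.0
```

View pics/s7.png

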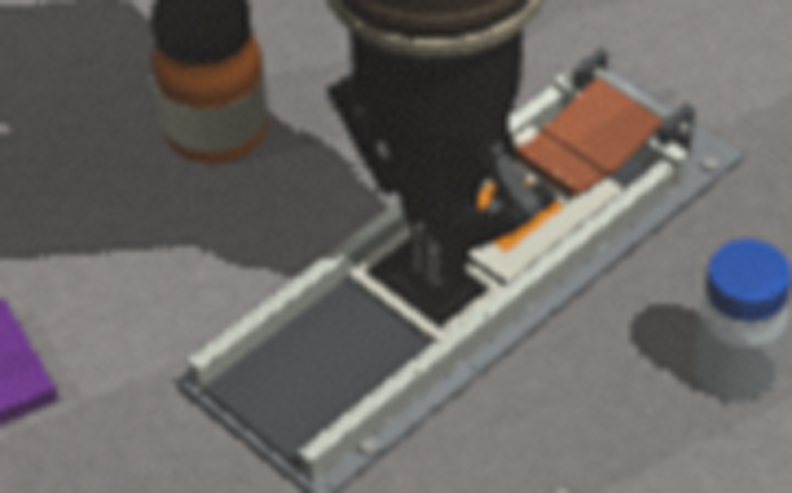

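```bash
python3 -m creep '[[1,0,4,0,0,0,0],[1,0,8,0,0,0,0],[1,0,12,0,0,0,0],[1,0,16,0,0,0,0],[1,0,19,0,0,0,0]]'; python3 look.py s8
```

```text
clock: 6.2
tcp_pos: [570.5, 121.5, 41.9]
eef_rot: [[-0.008, -0.177, 0.984], [-0.001, 0.984, 0.177], [-1.0, 0.0, -0.008]]
contact_force: [-15.2, -2.5, 33.9]
width: -0.0
```

View pics/s8.png

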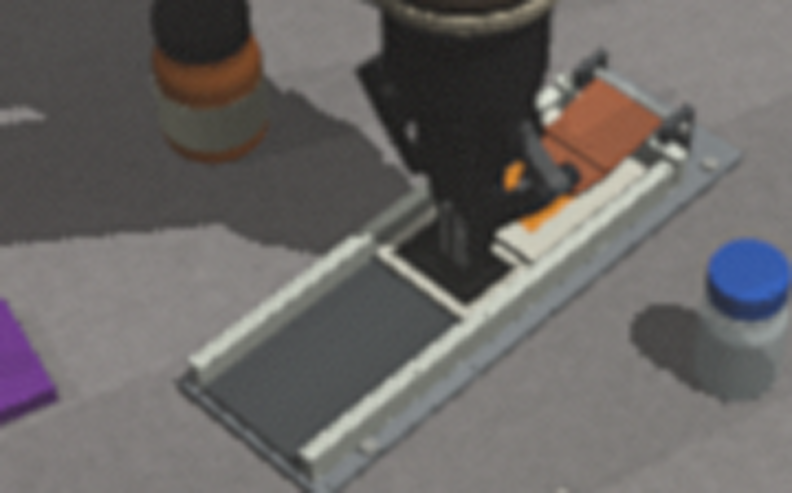

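```bash
python3 -m creep '[[0.8,0,3,0,0,0,0],[0.8,0,5,0,0,0,0],[0.8,0,7,0,0,0,0],[0.8,0,8,0,0,0,0]]'; python3 -m creep '[[0.8,0,2,0,0,0,0],[0.8,0,3,0,0,0,0]]'
```

```text
clock: 6.65
tcp_pos: [577.3, 122.7, 41.9]
eef_rot: [[-0.01, -0.177, 0.984], [-0.001, 0.984, 0.177], [-1.0, 0.0, -0.01]]
contact_force: [-13.4, -2.0, 28.0]
width: -0.1
clock: 6.85
tcp_pos: [578.5, 122.9, 41.9]
eef_rot: [[-0.013, -0.177, 0.984], [-0.002, 0.984, 0.177], [-1.0, 0.001, -0.014]]
contact_force: [-13.4, -2.5, 26.8]
width: -0.1
```

```bash
python3 -m creep '[[0.8,0,2,0,0,0,0],[0.8,0,3.5,0,0,0,0],[0.8,0,5,0,0,0,0]]'; python3 look.py s9
```

```text
clock: 7.15
tcp_pos: [581.1, 123.4, 41.8]
eef_rot: [[-0.018, -0.177, 0.984], [-0.003, 0.984, 0.177], [-1.0, 0.001, -0.018]]
contact_force: [-20.3, -3.9, 36.4]
width: -0.0
```

View pics/s9.png

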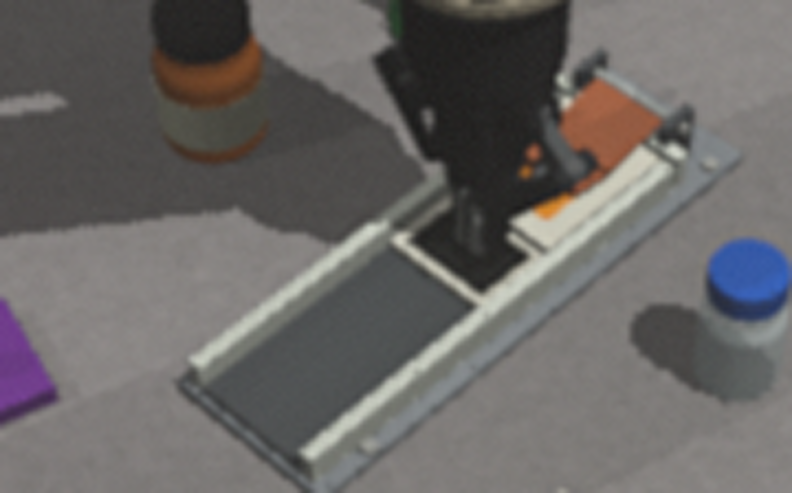

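```bash
python3 - <<'E'
import pickle; from h import *
f=pickle.load(open("side.pkl","rb"))
for u,v,z in((395,240,20),(478,302,20),(510,238,26),(540,255,26)):
    p=ray(f,160+u/4.4,145+v/4.4,z)[:2]-np.array([577.3,122.2]); a=.179
    print(p@[np.cos(a),np.sin(a)],p@[-np.sin(a),np.cos(a)])
E
```

```text
-27.200689029168363 29.55209444119192
-27.258128886237742 -27.27425794860822
9.06237592373715 -13.682523055381985
11.228321128361653 -31.68581880560546
```

```bash
python3 -m creep '[[0.5,0,1,0,-0.018,0,0],[0.5,0,2,0,-0.018,0,0],[0.5,0,3,0,-0.018,0,0],[0.5,0,4,0,-0.018,0,0]]'
```

```text
clock: 7.6
tcp_pos: [580.9, 123.4, 41.8]
eef_rot: [[-0.008, -0.177, 0.984], [-0.001, 0.984, 0.177], [-1.0, 0.001, -0.008]]
contact_force: [-26.7, -4.9, 40.3]
width: -0.1
```

```bash
python3 -m creep '[[0.3,0,2,0,-0.012,0,0],[0.3,0,4,0,-0.012,0,0],[0.3,0,5,0,-0.012,0,0],[0.3,0,5,0,-0.012,0,0]]'
```

```text
clock: 8.0
tcp_pos: [583.3, 123.8, 41.9]
eef_rot: [[-0.001, -0.177, 0.984], [0.001, 0.984, 0.177], [-1.0, 0.001, -0.001]]
contact_force: [-15.6, -3.1, 24.1]
width: 0.0
```

```bash
python3 -m creep '[[0.4,0,2,0,0,0,0],[0.4,0,3,0,0,0,0],[0.4,0,4,0,0,0,0],[0.4,0,4,0,0,0,0]]'; python3 look.py s10
```

```text
clock: 8.4
tcp_pos: [583.5, 123.8, 41.9]
eef_rot: [[-0.008, -0.177, 0.984], [-0.001, 0.984, 0.177], [-1.0, 0.001, -0.008]]
contact_force: [-20.7, -4.6, 29.3]
width: 0.2
```

View pics/s10.png

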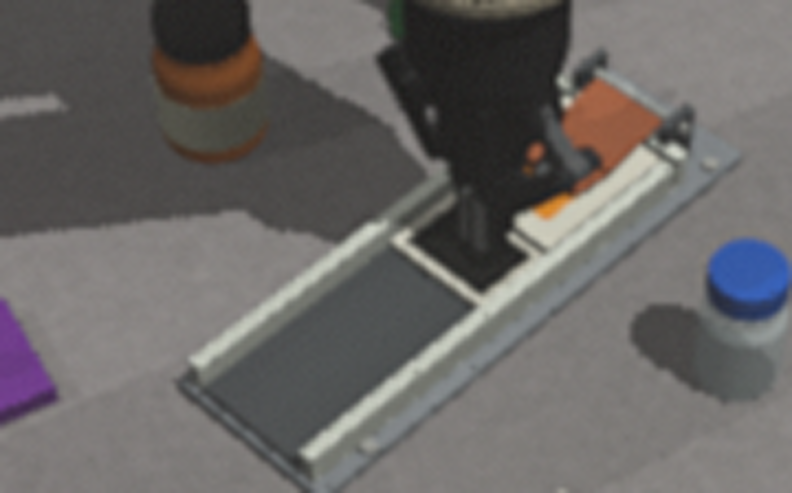

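```bash
python3 -m creep '[[0.2,0,3,0,-0.008,0,0],[0.2,0,5,0,-0.008,0,0],[0.2,0,6,0,-0.008,0,0],[0.2,0,6,0,-0.008,0,0],[0.2,0,6,0,-0.008,0,0]]'
```

```text
clock: 8.95
tcp_pos: [583.9, 124.0, 41.8]
eef_rot: [[-0.01, -0.177, 0.984], [-0.001, 0.984, 0.177], [-1.0, 0.001, -0.01]]
contact_force: [-28.3, -7.2, 37.6]
width: 0.0
```

```bash
python3 -m creep '[[-1,0,1,0,0,0,0],[-3,0,0,0,0,0,0],[-6,0,0,0,0,0,0],[-10,0,0,0,0,0,0],[-15,0,-1,0,0,0,0]]'; python3 -m creep '[[-20,0,0,0,0,0,0],[-60,0,-10,0,0,0,0],[-100,0,-40,0,0,0,0],[-120,0,-80,0,0,0,0],[-120,0,-100,0,0,0,0]]'
```

```text
clock: 9.45
tcp_pos: [583.2, 123.8, 57.0]
eef_rot: [[-0.01, -0.177, 0.984], [-0.001, 0.984, 0.177], [-1.0, 0.001, -0.01]]
contact_force: [0.2, -0.2, 0.5]
width: -0.0
clock: 9.95
tcp_pos: [484.6, 106.0, 180.8]
eef_rot: [[-0.006, -0.177, 0.984], [-0.0, 0.984, 0.177], [-1.0, 0.001, -0.006]]
contact_force: [-0.5, -0.4, -1.0]
width: 0.3
```

```bash
python3 -m creep '[[-50,0,-60,0,0,0,0],[-50,80,-60,0,0,0,0],[-50,130,-60,0,0,0,0],[-50,180,-60,0,0,0,0],[-50,180,-60,0,0,0,0]]'; python3 look.py s11; python3 - <<'E'
from cell import grab_frame
import cv2,pickle
f=grab_frame("top");pickle.dump(f,open("top_e.pkl","wb"))
cv2.imwrite("pics/t11.png",cv2.resize(f["image"][90:260,180:350,::-1],None,fx=3.5,fy=3.5,interpolation=cv2.INTER_CUBIC))
E
```

```text
clock: 10.45
tcp_pos: [393.3, 275.1, 232.4]
eef_rot: [[-0.005, -0.178, 0.984], [0.001, 0.984, 0.178], [-1.0, 0.002, -0.005]]
contact_force: [1.2, -0.1, -0.3]
width: -0.2
```

View pics/s11.png

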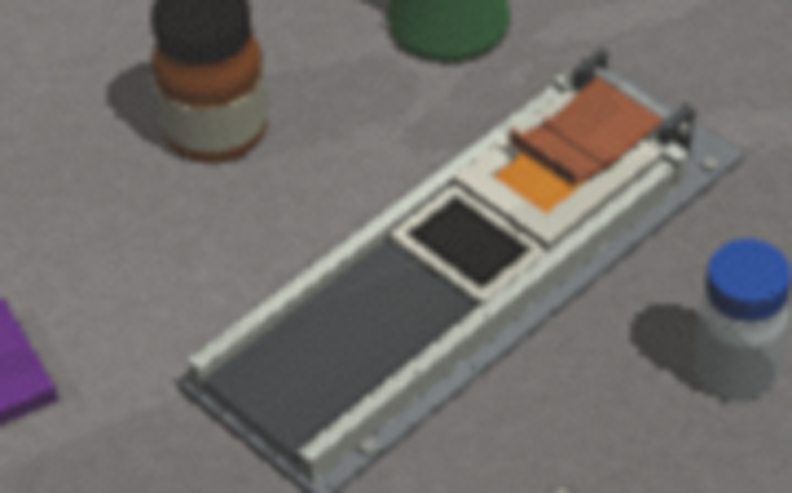

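View pics/t11.png

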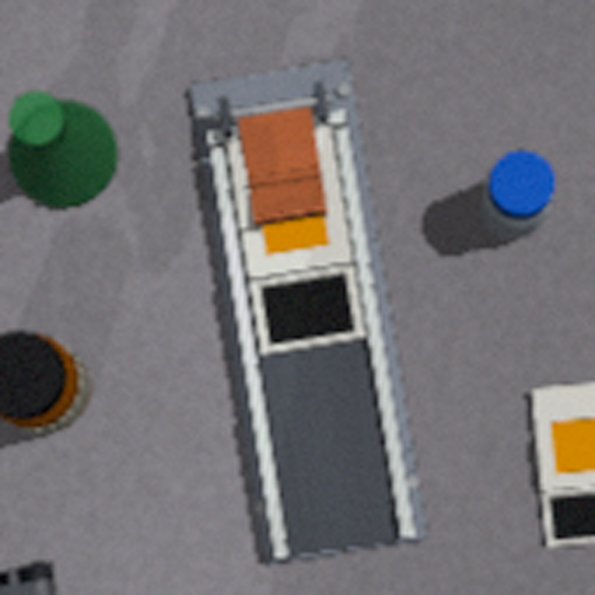

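```bash
python3 - <<'E'
import pickle; from h import *
a=.179
def g(f,u,v,z):
    p=ray(f,u,v,z)[:2]-np.array([577.3,122.2]); return (p@[np.cos(a),np.sin(a)]).round(1),(p@[-np.sin(a),np.cos(a)]).round(1)
t=pickle.load(open("top_e.pkl","rb")); s=pickle.load(open("side.pkl","rb"))
for n,u,v,z in(("rear",262,352,23),("rear",370,338,23),("step",248,276,29),("step",355,264,29),("lip",252,222,42),("lip",326,212,42),("baseend",265,562,8)):
    print(n,g(t,180+u/3.5,90+v/3.5,z))
for n,u,v,z in(("rear",391,234,23),("rear",480,298,23),("step",458,183,29),("step",546,245,29),("lip",513,133,42)):
    print("s",n,g(s,160+u/4.4,145+v/4.4,z))
E
```

```text
rear (np.float64(-27.9), np.float64(31.1))
rear (np.float64(-29.7), np.float64(-34.2))
step (np.float64(17.9), np.float64(32.2))
step (np.float64(15.1), np.float64(-32.2))
lip (np.float64(47.3), np.float64(24.4))
lip (np.float64(46.4), np.float64(-19.9))
baseend (np.float64(-152.1), np.float64(49.2))
s rear (np.float64(-27.6), np.float64(31.8))
s rear (np.float64(-26.6), np.float64(-28.0))
s step (np.float64(15.5), np.float64(28.1))
s step (np.float64(16.0), np.float64(-31.1))
s lip (np.float64(50.1), np.float64(23.6))
```

```bash
python3 -c "
from cell import robot
s=robot.get_state();print(s['clock'],s['contact_force'],abs(s['dq']).max());print(robot.finish_job())"
```

```text
10.55 [ 0.52805141 -0.05190359 -0.53319661] 0.07538905097998445
the job is handed in; nothing more can be done
None
```

The filter slide is home in the gate with the copper leaf resting on top of it, and the job was handed in at 10.6 s. I put closed fingertips on the black thumb rest and pressed the bed down about 8 mm, to its hard stop. I kept it pressed while sliding the slide about 95 mm forward, then lifted off and moved clear.

**Home against the stop:** at the end the slide did not move under about 28 N of forward push, where about 10–16 N had been enough while sliding. The final pictures put the step at gate x of about 15–18 mm (15 expected), and about 30 mm short of the lip (29 expected). The rear edge measured about -27 to -30 mm against -30 expected. These readings scatter by 1–3 mm, so the last millimetre rests on the push resistance rather than on the pictures.

**Forces:** the downward press was mostly 20–40 N and briefly read 41.7 N, through the fingertips only. The brief limits arm or gripper-body contact to 40 N, and neither touched anything.

**Bystanders:** nothing went near the jar, vial, flask or the two look-alike slides, and those in the last pictures showed no sign of having moved. The gripper was about 250 mm away with wrist forces under 1 N at hand-in.

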